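# Put the solder tins back in the colour-coded caddy

### The arm

A 6-joint arm with a two-finger parallel gripper is mounted at the origin on the work surface. World frame = base frame: x ahead of the robot, y to its left, z up, the work surface at z = 0. Lengths are in mm, angles in rad, forces in N, time in s.
With the tool pointing down it reaches from about 325 to 775 mm from the base axis. Payload 5.5 kg.
Tool frame: the origin (TCP) lies at the very end of the fingers, on their centre line; the grasp point (between the pads) lies 19 mm behind it; z points along the fingers, y is the line along which they close (so a half turn about z gives the same grasp; the last joint's range is limited). The gripper opens to 85 mm and grips with 20 to 120 N. Pads are 22 mm wide; open, the fingers measure 114 mm over their backs; the gripper's body (76 mm by 85 mm) begins 54 mm behind the grasp point. The pads swing forward as they close: fully open they stand 13 mm farther back than shut.
Start: joints at [-1.384, 0.091, 1.231, -0, 1.82, -0.057], TCP at [144.834, -582.271, 205.975] pointing down, gripper open.
Joint ranges: [-2.87, 2.87], [-0.86, 2.18], [0.17, 2.46], [-1.51, 4.65], [0.06, 2.69], [-2.65, 2.65]. Speed limits (rad/s): [2.57, 2.57, 3.01, 3.14, 3.14, 3.14].

### API

Orientations are given as a 3x3 rotation matrix whose columns are the frame's x, y, z axes.
In Python, from plant import * gives the robot as it stands.
- The arm moves only by the tool drive_tool, never from a script. Its argument "deltas" is a list that holds one entry, the list of rows, each a list of 7 numbers: the finger opening in m, from 0 to 0.0854, then the shift along the world's x, y, z in m, then the turn, a rotation vector about the world's x, y, z in degrees. In form: [[[claw, x, y, z, rx, ry, rz], ...]]. A call has exactly 5 rows; each row shifts and turns the commanded pose from where the row before left it; what a row does not reach is not made up. A row lasts 1/10 s, in which the tool goes at most 50 mm and 8.59 degrees, less where a joint would pass 70% of its speed; a pose out of reach is approached as far as the arm can. A call with a gripper value outside its range is refused whole. The fingers move at their own pace and stop on an object; "newtons" is the grip in N (left out, the last holds). Time passes only in rows, so rows that do not move let the fingers close, or fill a call up. It gives the time, the measured TCP pose, the force, the opening and the grip force at its end, in the units of the state.
- get_state(): the state, without advancing time (a new reading comes with each control period).
- capture(name): name is "scene" or "top" or "wrist"; returns a dict with "pixels" (480x640x3 uint8, red, green, blue), "fx", "fy", "cx", "cy" (pixels), "k1" (the pictures are not rectified: a ray, as slopes to the right and down, at radius r is drawn at 1 + k1 r^2 times it, then the intrinsics apply), "rvec" (rotation vector, rad) and "tvec" (3), from world to camera coordinates, as OpenCV has them. Camera axes: x right, y down, z forward; pixel columns grow to the right and rows downward; lengths in mm; the calibration is good to about 2 mm. A picture is of the moment at which its call begins. There is no depth.
- finish_job(): hands the job in; it is judged then, once.
The state is a dict: "time_s": time; "q": joint angles; "qd": joint speeds; "effort": joint torques, N m; "tool_pos": TCP position; "ee_rot": TCP orientation; "force": force on the tool from outside, world axes, zero at the start; "torque": the same for the moment, N m; "grip_width": finger opening in mm; "grasp_force": force on a finger pad.
Only numpy, scipy, OpenCV 4.12 (cv2) and the standard library are available. Lean on these libraries where they do the work, as an engineer would, in place of code of your own. Each camera call takes 0.05 s, during which the arm holds its last target. There are 200 camera calls.

### The job

Put the four solder tins, the ones with a black knob on the lid, into the wooden caddy, each standing upright on the floor of the bay that has its lid's colour. Never tip a tin over, or the solder chips spill. Leave the black polish pots with the flat lids standing where they are.

Things in the scene. Friction and masses are not known exactly. Their poses are not given: they have to be found in the camera images.
- tin_red: Solder tin: loose aluminium cylinder, 42 mm diameter, flush red lid (top at 44 mm) with a black knob 16 mm across and 8 mm high in its middle; 52 mm high in all, 60 to 130 g, lid fast. Origin: centre of the underside; z up the axis. Grip its side at any yaw. Tins and pots start 75 mm or more apart, on the bench, among loose oddments up to 35 mm high.
- tin_yellow: Solder tin: loose aluminium cylinder, 42 mm diameter, flush yellow lid (top at 44 mm) with a black knob 16 mm across and 8 mm high in its middle; 52 mm high in all, 60 to 130 g, lid fast. Origin: centre of the underside; z up the axis. Grip its side at any yaw. Tins and pots start 75 mm or more apart, on the bench, among loose oddments up to 35 mm high.
- tin_blue: Solder tin: loose aluminium cylinder, 42 mm diameter, flush blue lid (top at 44 mm) with a black knob 16 mm across and 8 mm high in its middle; 52 mm high in all, 60 to 130 g, lid fast. Origin: centre of the underside; z up the axis. Grip its side at any yaw. Tins and pots start 75 mm or more apart, on the bench, among loose oddments up to 35 mm high.
- tin_green: Solder tin: loose aluminium cylinder, 42 mm diameter, flush green lid (top at 44 mm) with a black knob 16 mm across and 8 mm high in its middle; 52 mm high in all, 60 to 130 g, lid fast. Origin: centre of the underside; z up the axis. Grip its side at any yaw. Tins and pots start 75 mm or more apart, on the bench, among loose oddments up to 35 mm high.
- pot_red: Look-alike, a polish pot: upright black cylinder 42 mm in diameter, 44 mm high, with a flat plain red lid and NO knob. Loose, on the bench. Origin: centre of the underside, z up. It does not belong in the caddy and stays where it is.
- pot_blue: Look-alike, a polish pot: upright black cylinder 42 mm in diameter, 44 mm high, with a flat plain blue lid and NO knob. Loose, on the bench. Origin: centre of the underside, z up. It does not belong in the caddy and stays where it is.
- bay_red: The red bay: fixed open red tray, 72 x 72 mm inside, walls 4 mm, 14 mm high, floor 3 mm thick. Origin: centre of its underside, 5 mm above the bench (a tin inside stands 8 mm above the bench); x, y along its walls, z up. The four bays stand two by two at 84 mm pitch in a fixed wooden caddy 188 mm square, rim 21 mm above the bench; which colour is where varies.
- bay_yellow: The yellow bay: fixed open yellow tray, 72 x 72 mm inside, walls 4 mm, 14 mm high, floor 3 mm thick. Origin: centre of its underside, 5 mm above the bench (a tin inside stands 8 mm above the bench); x, y along its walls, z up. The four bays stand two by two at 84 mm pitch in a fixed wooden caddy 188 mm square, rim 21 mm above the bench; which colour is where varies.
- bay_blue: The blue bay: fixed open blue tray, 72 x 72 mm inside, walls 4 mm, 14 mm high, floor 3 mm thick. Origin: centre of its underside, 5 mm above the bench (a tin inside stands 8 mm above the bench); x, y along its walls, z up. The four bays stand two by two at 84 mm pitch in a fixed wooden caddy 188 mm square, rim 21 mm above the bench; which colour is where varies.
- bay_green: The green bay: fixed open green tray, 72 x 72 mm inside, walls 4 mm, 14 mm high, floor 3 mm thick. Origin: centre of its underside, 5 mm above the bench (a tin inside stands 8 mm above the bench); x, y along its walls, z up. The four bays stand two by two at 84 mm pitch in a fixed wooden caddy 188 mm square, rim 21 mm above the bench; which colour is where varies.

How it is judged (in metres and radians):
At the end, for the whole second after the job is handed in: Each of the four knobbed tins stands upright (within 0.1 rad) and at rest on the floor of the bay of its own colour (its axis within 18 mm of the bay's centre along both of the bay's axes, as it is wherever it stands inside), and both polish pots stand upright within 30 mm of where they started (x of tin_red in the frame of bay_red between -0.018 and 0.018 m and y of tin_red in the frame of bay_red between -0.018 and 0.018 m and z of tin_red in the frame of bay_red between -0.002 and 0.007 m and angle between each of tin_red, tin_yellow, tin_blue, tin_green, pot_red, pot_blue's own z axis and vertical below 0.1 rad and linear speed of each of tin_red, tin_yellow, tin_blue, tin_green below 0.02 m/s and x of tin_yellow in the frame of bay_yellow between -0.018 and 0.018 m and y of tin_yellow in the frame of bay_yellow between -0.018 and 0.018 m and z of tin_yellow in the frame of bay_yellow between -0.002 and 0.007 m and x of tin_blue in the frame of bay_blue between -0.018 and 0.018 m and y of tin_blue in the frame of bay_blue between -0.018 and 0.018 m and z of tin_blue in the frame of bay_blue between -0.002 and 0.007 m and x of tin_green in the frame of bay_green between -0.018 and 0.018 m and y of tin_green in the frame of bay_green between -0.018 and 0.018 m and z of tin_green in the frame of bay_green between -0.002 and 0.007 m and distance of each of pot_red, pot_blue from where it was at the start of the episode below 0.03 m); the robot touches nothing.
It fails at once if a solder tin is tipped over (leans more than 0.6 rad) (angle between any of tin_red, tin_yellow, tin_blue, tin_green's own z axis and vertical above 0.6 rad).
It fails at once if a polish pot is moved more than 30 mm (distance of any of pot_red, pot_blue from where it was at the start of the episode above 0.03 m).
It also fails if it takes over 93 s, if anything falls off the work surface, if the arm or the gripper's body presses on something with over 40 N, if the wrist force passes 120 N, or if a joint passes its speed limit or range.

## Working session

There is one attempt and no reset: what is moved stays moved. The work goes in short steps, Python scripts to look and compute and a tool call to move; the robot and the scene stay as the last step left them, time stands still between calls to the robot, and variables do not carry over. Pictures are saved under pics/ and viewed, at most 14 in all, crops included, and the job is handed in when it is done.

Besides the shell and the picture viewer there is one more tool, called after ">>>" as name(argument=value, ...), one argument or row to a line, values as JSON. drive_tool: Moves the arm, as the interface text tells. Its arguments: {"type":"object","properties":{"deltas":{"type":"array"},"newtons":{"type":"number"}},"required":["deltas"]}

```bash
mkdir -p pics; cat > h.py <<'E'
from plant import *
import numpy as np, cv2
def save(c,n): cv2.imwrite('pics/'+n,c['pixels'][:,:,::-1])
def ray(c,uv,z):
    uv=np.atleast_2d(np.array(uv,float))
    K=np.array([[c['fx'],0,c['cx']],[0,c['fy'],c['cy']],[0,0,1.]])
    # undistort r_d = r(1+k1 r^2)
    n=cv2.undistortPoints(uv[:,None],K,np.array([c['k1'],0,0,0.]),None,None,None)[:,0] if False else cv2.undistortPoints(uv[:,None],K,np.array([c['k1'],0,0,0.]))[:,0]
    R=cv2.Rodrigues(np.array(c['rvec'],float))[0];t=np.array(c['tvec'],float).ravel()
    o=-R.T@t; d=np.c_[n,np.ones(len(n))]@R
    return o+d*((z-o[2])/d[:,2])[:,None]
def px(c,P):
    K=np.array([[c['fx'],0,c['cx']],[0,c['fy'],c['cy']],[0,0,1.]])
    return cv2.projectPoints(np.atleast_2d(np.array(P,float)),np.array(c['rvec'],float),np.array(c['tvec'],float),K,np.array([c['k1'],0,0,0.]))[0][:,0]
E
sed -i 's/n=cv2.*if False else /n=/' h.py
python3 - <<'E'
from h import *
import pickle
for n in('top','scene'):
    c=capture(n); save(c,n+'0.png'); pickle.dump(c,open(n+'0.pkl','wb'))
    print(n,c['fx'],c['k1'],ray(c,[c['cx'],c['cy']],0), -cv2.Rodrigues(np.array(c['rvec'],float))[0].T@np.array(c['tvec'],float).ravel())
print(get_state())
E
```

```text
top 487.36544822027844 -0.09210226774050326 [[537.8730633   19.38199999   0.        ]] [466.40247777  27.45507394 828.78719413]
scene 468.22574830498206 -0.04680595495336205 [[516.24862279  15.96694271   0.        ]] [1024.33247785 -348.63316712  654.42702423]
{'time_s': 0.1, 'q': array([-1.38371045e+00,  9.18240839e-02,  1.23178282e+00,  2.54008986e-05,
        1.81978176e+00, -5.66688760e-02]), 'qd': array([ 0.00106936, -0.00351158, -0.00303175,  0.00011912, -0.00236135,
       -0.0015665 ]), 'effort': array([ 2.74340782e-03, -4.60218680e+01, -4.19217682e+01, -4.00780857e-05,
        1.06335513e-02, -3.73949511e-07]), 'tool_pos': array([ 144.77934714, -581.96818635,  204.92991373]), 'ee_rot': array([[ 9.70437129e-01,  2.41353855e-01, -3.09863173e-04],
       [ 2.41354020e-01, -9.70435524e-01,  1.76924804e-03],
       [ 1.26312605e-04, -1.79173071e-03, -9.99998387e-01]]), 'force': array([ 0.48614678, -0.11295772,  0.86502842]), 'torque': array([-0.0296971 ,  0.0159928 ,  0.04153982]), 'grasp_force': 0.0, 'grip_width': 85.45443517761828}
```

View pics/top0.png

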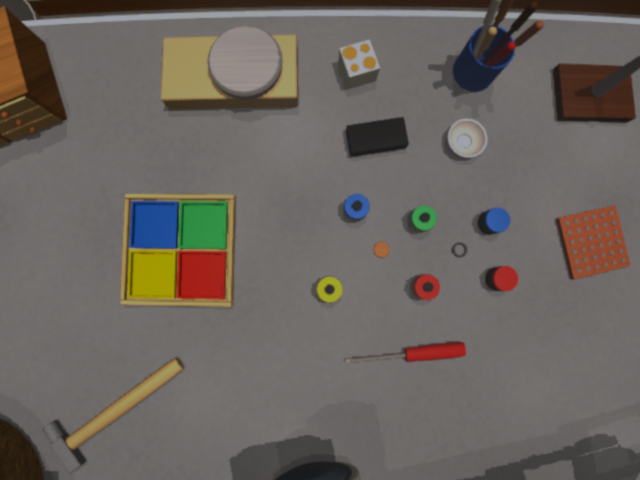

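View pics/scene0.png

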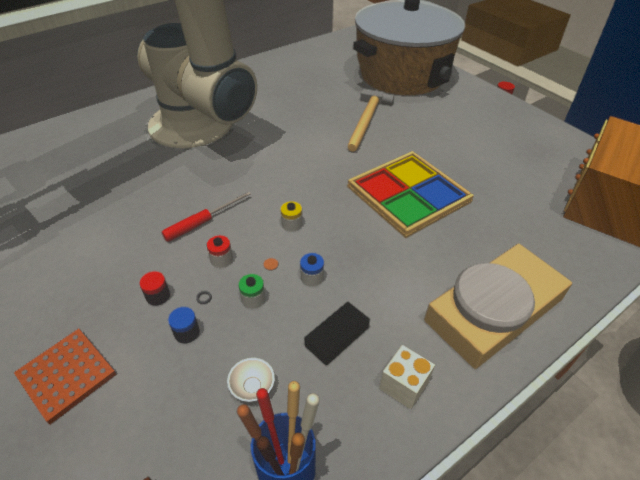

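The top view shows tins at blue (357,207), green (424,218), red (427,287) and yellow (329,290). The flat-lidded pots are at (495,220) and (503,278). The caddy bays sit at left: blue top-left, green top-right, yellow bottom-left, red bottom-right.

```bash
cat > m.py <<'E'
from h import *
H={'red':[(0,6),(174,180)],'yellow':[(24,34)],'blue':[(104,122)],'green':[(50,75)]}
def blobs(c,col):
    hsv=cv2.cvtColor(c['pixels'],cv2.COLOR_RGB2HSV);m=0
    for a,b in H[col]: m=m|cv2.inRange(hsv,(a,150,70),(b,255,255))
    m=cv2.morphologyEx(m,cv2.MORPH_OPEN,np.ones((2,2),np.uint8))
    return [k for k in cv2.findContours(m,cv2.RETR_EXTERNAL,cv2.CHAIN_APPROX_NONE)[0] if cv2.contourArea(k)>80]
def lids(c,col,z=44):
    out=[]
    for k in blobs(c,col):
        P=ray(c,k[:,0],z)[:,:2]; (x,y),r=cv2.minEnclosingCircle(P.astype(np.float32))
        if 14<r<30:
            e=cv2.fitEllipse(P.astype(np.float32)); out.append((np.round(e[0],1),np.round(e[1],1),round(r,1)))
    return out
E
python3 - <<'E'
from m import *
import pickle
for n in('top','scene'):
    c=pickle.load(open(n+'0.pkl','rb'))
    for col in H:
        print(n,col,lids(c,col))
        for k in blobs(c,col):
            if n=='top' and cv2.contourArea(k)>1500:
                P=ray(c,k[:,0],15)[:,:2].astype(np.float32); print('  bay',cv2.minAreaRect(P))
c=pickle.load(open('top0.pkl','rb'))
hsv=cv2.cvtColor(c['pixels'],cv2.COLOR_RGB2HSV)
m=cv2.inRange(hsv,(0,70,60),(180,255,255)); m=cv2.morphologyEx(m,cv2.MORPH_CLOSE,np.ones((5,5)))
for k in cv2.findContours(m,cv2.RETR_EXTERNAL,cv2.CHAIN_APPROX_NONE)[0]:
    if 9000<cv2.contourArea(k)<16000: print('caddy',cv2.minAreaRect(ray(c,k[:,0],21)[:,:2].astype(np.float32)))
E
```

```text
top red [(array([ 454.3, -154.1]), array([38.7, 40.1]), 20.6), (array([ 465.8, -284.2]), array([38.5, 41.2]), 21.0)]
  bay ((478.6294250488281, 216.61305236816406), (80.86901092529297, 78.57611846923828), 89.44279479980469)
top yellow [(array([452.7,   3.7]), array([38.9, 39. ]), 20.2)]
  bay ((480.5728759765625, 301.49334716796875), (83.44652557373047, 80.91211700439453), 88.5777816772461)
top blue [(array([ 562.4, -275.1]), array([37.8, 39.3]), 20.2), (array([586.4, -42.7]), array([37.5, 38.4]), 19.8)]
  bay ((563.7890014648438, 298.45111083984375), (80.88539123535156, 76.80929565429688), 89.14114379882812)
top green []
  bay ((562.7529907226562, 214.86166381835938), (79.65492248535156, 76.5002212524414), 89.22649383544922)
scene red [(array([ 477.2, -284.2]), array([39. , 46.2]), 23.8), (array([ 465.3, -154.6]), array([38.9, 44.8]), 23.0), (array([395.2, 741.1]), array([39.8, 52.1]), 28.4)]
scene yellow [(array([462.1,   3.6]), array([37.5, 38.9]), 20.9)]
scene blue [(array([ 571.1, -274.5]), array([38.2, 38.5]), 20.5), (array([595.7, -42.6]), array([36.2, 36.8]), 20.1)]
scene green [(array([ 575.3, -151.9]), array([38., 38.]), 19.9)]
caddy ((522.7628784179688, 256.96441650390625), (190.1659698486328, 187.82254028320312), 88.73673248291016)
```

The two cameras disagree by about 10 mm in x, so I'll let the wrist camera settle it after moving above the red tin.

>>> drive_tool(
  deltas=[
    [[0.065,0.026,0.036,0,0,0,0],[0.065,0.026,0.036,0,0,0,0],[0.065,0.026,0.036,0,0,0,0],[0.065,0.026,0.036,0,0,0,0],[0.065,0.026,0.036,0,0,0,0]],
  ],
  newtons=40,
)

```text
time_s: 0.6
tool_pos: [275.4, -400.6, 205.4]
ee_rot: [[0.971, 0.241, -0.0], [0.241, -0.971, 0.001], [-0.0, -0.001, -1.0]]
force: [0.8, -0.1, 0.0]
grip_width: 64.7
grasp_force: 0.0
```

>>> drive_tool(
  deltas=[
    [[0.065,0.026,0.036,0,0,0,0],[0.065,0.026,0.036,0,0,0,0],[0.065,0.026,0.036,0,0,0,0],[0.065,0.026,0.036,0,0,0,0],[0.065,0.026,0.036,0,0,0,0]],
  ],
)

```text
time_s: 1.1
tool_pos: [405.4, -220.5, 205.7]
ee_rot: [[0.97, 0.241, -0.0], [0.241, -0.97, 0.0], [-0.0, -0.0, -1.0]]
force: [1.1, 0.3, 0.4]
grip_width: 64.9
grasp_force: 0.0
```

>>> drive_tool(
  deltas=[
    [[0.065,0.026,0.036,0,0,0,0],[0.065,0.026,0.036,0,0,0,0],[0.065,0,0,0,0,0,0],[0.065,0,0,0,0,0,0],[0.065,0,0,0,0,0,0]],
  ],
)

```text
time_s: 1.6
tool_pos: [456.3, -151.0, 205.7]
ee_rot: [[0.971, 0.241, -0.001], [0.241, -0.971, -0.0], [-0.001, 0.0, -1.0]]
force: [0.4, -0.2, -0.5]
grip_width: 64.7
grasp_force: 0.0
```

```bash
python3 - <<'E'
from m import *
s=get_state(); print(s['tool_pos'],s['ee_rot'])
for n in('wrist','scene','top'):
    c=capture(n); save(c,n+'1.png')
    print(n,[(k,lids(c,k)) for k in H], px(c,s['tool_pos']))
E
```

```text
[ 456.3312224  -150.95791589  205.7412945 ] [[ 9.70606681e-01  2.40670219e-01 -7.18449908e-04]
 [ 2.40670086e-01 -9.70606943e-01 -2.66934209e-04]
 [-7.61575584e-04  8.61787255e-05 -9.99999706e-01]]
wrist [('red', [(array([ 469.4, -282.1]), array([39.6, 43. ]), 21.9), (array([ 457.8, -153. ]), array([39.2, 40.6]), 20.7), (array([509.7, 156.4]), array([ 3.9, 57.2]), 20.4)]), ('yellow', []), ('blue', [(array([ 565.3, -273.3]), array([39.4, 40.8]), 20.9), (array([589.4, -42.1]), array([39.4, 41.1]), 20.9)]), ('green', [(array([562.5, 157.9]), array([ 7.3, 72.8]), 26.2)])] [[316.56392917 277.94913639]]
scene [('red', [(array([ 477.1, -284.3]), array([39., 46.]), 24.1), (array([ 465.3, -155. ]), array([38.2, 46.1]), 23.5), (array([394.2, 741.7]), array([40.4, 48.3]), 26.0)]), ('yellow', []), ('blue', [(array([ 571.1, -274.5]), array([37.9, 39. ]), 20.3), (array([595.7, -42.7]), array([36.1, 36.9]), 20.1)]), ('green', [(array([ 575.4, -151.9]), array([37.8, 38.4]), 20.2)])] [[203.28623784 170.00080824]]
top [('red', [(array([ 458.7, -152.6]), array([29.2, 39.8]), 20.6)]), ('yellow', []), ('blue', [(array([ 562.4, -274.9]), array([37.7, 39.9]), 20.5), (array([586.5, -42.7]), array([37.5, 38.3]), 19.8)]), ('green', [])] [[453.94670294 287.65997447]]
```

View pics/wrist1.png

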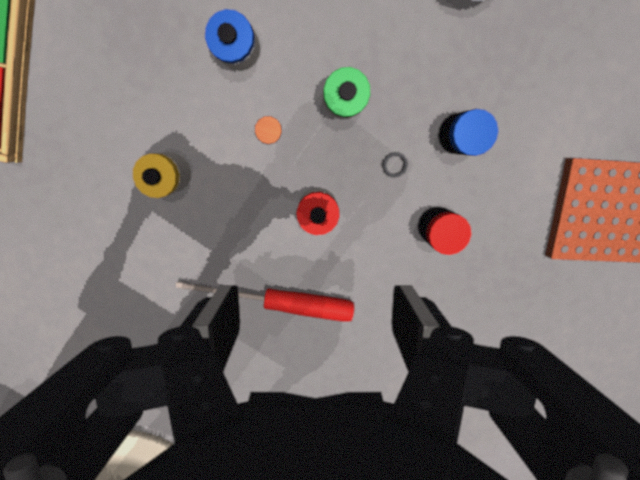

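View pics/scene1.png

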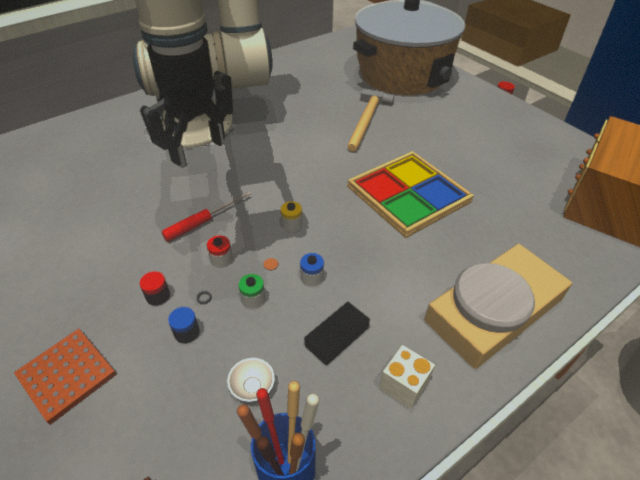

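The wrist camera puts the red tin at (458,-153), close to the top camera's value. I'll descend to just above the knob and check the alignment before committing.

>>> drive_tool(
  deltas=[
    [[0.065,0.001,-0.002,-0.04,0,0,0],[0.065,0,0,-0.04,0,0,0],[0.065,0,0,-0.04,0,0,0],[0.065,0,0,-0.01,0,0,0],[0.065,0,0,0,0,0,0]],
  ],
)

```text
time_s: 2.25
tool_pos: [456.5, -152.5, 74.6]
ee_rot: [[0.971, 0.24, -0.003], [0.24, -0.971, 0.001], [-0.003, -0.002, -1.0]]
force: [0.5, 1.0, 0.4]
grip_width: 64.9
grasp_force: 0.0
```

```bash
python3 - <<'E'
from m import *
s=get_state(); print(s['tool_pos'])
C={n:capture(n) for n in('wrist','scene','top')}
for n in C: print(n,lids(C[n],'red'),px(C[n],[s['tool_pos'],s['tool_pos']+[0,0,10]]))
I=[C['wrist']['pixels'][:,:,::-1]]
for n in('scene','top'):
    u,v=px(C[n],s['tool_pos'])[0].astype(int)
    I.append(cv2.resize(C[n]['pixels'][v-60:v+60,u-80:u+80,::-1],(320,240),interpolation=cv2.INTER_CUBIC))
w=cv2.resize(I[0],(480,360)); out=np.zeros((480,800,3),np.uint8); out[:360,:480]=w; out[:240,480:]=I[1]; out[240:,480:]=I[2]
cv2.imwrite('pics/m2.png',out)
E
```

```text
[ 456.53125549 -152.50776454   74.64474752]
wrist [(array([ 470.1, -280.5]), array([40.2, 47.2]), 23.7), (array([ 458.2, -152.6]), array([39.6, 41.7]), 21.1)] [[316.56218937 277.92249301]
 [316.57685537 285.61079975]]
scene [(array([ 477.1, -284.3]), array([39.1, 45.9]), 23.8), (array([ 466.2, -154.6]), array([37.8, 44.3]), 23.4), (array([ 386. , -198.9]), array([33. , 59.9]), 28.8), (array([ 382.5, -141. ]), array([23. , 33.3]), 18.1), (array([394.6, 741.6]), array([40.2, 49.4]), 26.2)] [[215.04153345 230.1237931 ]
 [214.17777979 226.05600709]]
top [(array([ 349. , -143.4]), array([22.7, 59.9]), 27.4), (array([ 466.9, -148.7]), array([11. , 31.9]), 15.8)] [[431.08516808 286.54041016]
 [432.62609122 286.6014845 ]]
```

View pics/m2.png

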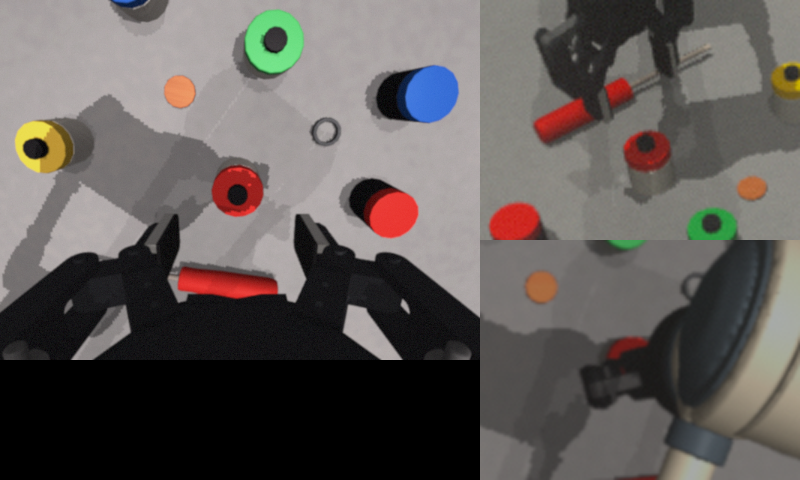

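```bash
python3 - <<'E'
from m import *
s=get_state(); p=s['tool_pos'];R=s['ee_rot']
W=capture('wrist');S=capture('scene')
# expected pad-tip edges: opening 65, width 22, 0..10 mm back
P=[]
for sy in(-1,1):
    for sx in(-11,0,11):
        for b in(0,10): P.append(p+R@[sx,sy*32.5,-b])
def mk(c,x0,y0,w,h):
    im=cv2.resize(c['pixels'][y0:y0+h,x0:x0+w,::-1],(400,int(400*h/w)),interpolation=cv2.INTER_CUBIC); k=400/w
    for i,q in enumerate(px(c,P)): cv2.circle(im,(int((q[0]-x0)*k),int((q[1]-y0)*k)),2,(0,255,0) if i%2==0 else (255,255,0),-1)
    return im
a=mk(W,190,220,260,230); b=mk(S,160,160,120,106)
h=max(a.shape[0],b.shape[0]); o=np.zeros((h,800,3),np.uint8); o[:a.shape[0],:400]=a;o[:b.shape[0],400:]=b
cv2.imwrite('pics/m3.png',o); print(px(S,[[460,-150,40],[470,-150,40],[460,-140,40],[460,-150,50]]))
E
```

```text
[[220.06579488 244.23372773]
 [222.68680378 247.56026745]
 [224.99040099 241.88767422]
 [219.26771542 240.40432008]]
```

View pics/m3.png

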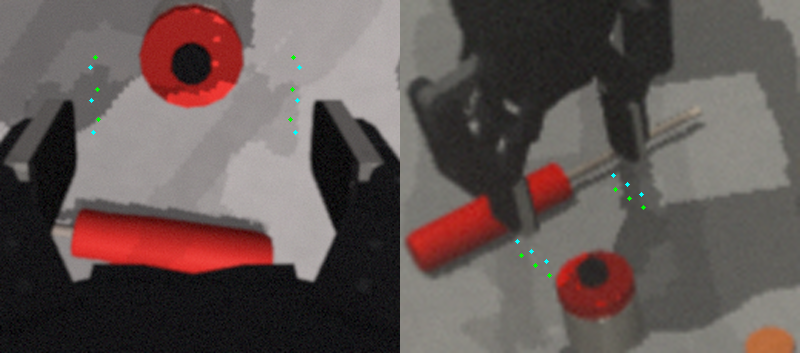

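The fingertips don't appear where the calibration predicts. I'll shut the fingers here, above the knob, so the TCP shows as a definite point and I can measure the offset.

>>> drive_tool(
  deltas=[
    [[0.0,0,0,0.005,0,0,0],[0.0,0,0,0,0,0,0],[0.0,0,0,0,0,0,0],[0.0,0,0,0,0,0,0],[0.0,0,0,0,0,0,0]],
  ],
)

```text
time_s: 3.0
tool_pos: [457.8, -152.2, 80.8]
ee_rot: [[0.97, 0.241, -0.0], [0.241, -0.97, 0.0], [-0.0, -0.0, -1.0]]
force: [0.9, 0.2, 0.2]
grip_width: -0.1
grasp_force: 0.0
```

```bash
python3 - <<'E'
from m import *
s=get_state(); p=s['tool_pos'];R=s['ee_rot'];print(p)
W=capture('wrist');S=capture('scene')
P=[p+R@[sx,0,-b] for sx in(-11,0,11) for b in(0,10)]
def mk(c,x0,y0,w,h):
    im=cv2.resize(c['pixels'][y0:y0+h,x0:x0+w,::-1],(400,int(400*h/w)),interpolation=cv2.INTER_CUBIC); k=400/w
    for i,q in enumerate(px(c,P)): cv2.circle(im,(int((q[0]-x0)*k),int((q[1]-y0)*k)),2,(0,255,0) if i%2==0 else (255,255,0),-1)
    return im
a=mk(W,240,220,160,160); b=mk(S,165,160,100,100)
cv2.imwrite('pics/m4.png',np.hstack([a,b]))
E
```

```text
[ 457.77383684 -152.18651945   80.84415656]
```

View pics/m4.png

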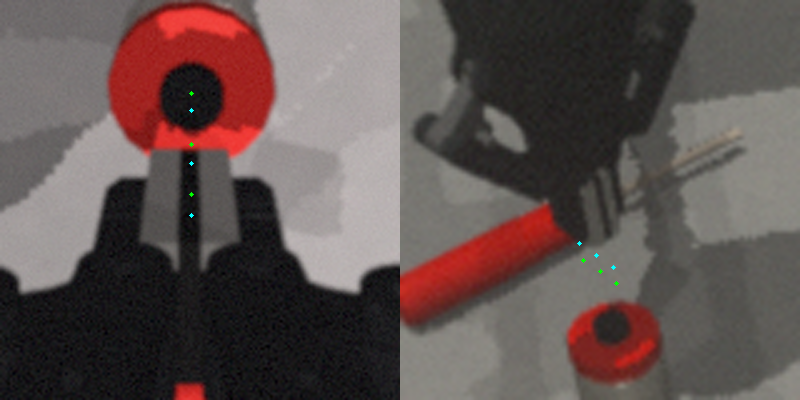

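>>> drive_tool(
  deltas=[
    [[0.0,-0.014,0.031,0,0,0,0],[0.0,-0.014,0.031,0,0,0,0],[0.0,0,0,-0.03,0,0,0],[0.0,0,0,-0.03,0,0,0],[0.0,0,0,0,0,0,0]],
  ],
)

```text
time_s: 3.6
tool_pos: [426.8, -89.2, 16.7]
ee_rot: [[0.97, 0.242, -0.007], [0.242, -0.97, 0.002], [-0.007, -0.004, -1.0]]
force: [0.7, -0.1, 0.3]
grip_width: -0.0
grasp_force: 0.0
```

>>> drive_tool(
  deltas=[
    [[0.0,0,0,-0.004,0,0,0],[0.0,0,0,-0.004,0,0,0],[0.0,0,0,-0.004,0,0,0],[0.0,0,0,0,0,0,0],[0.0,0,0,0,0,0,0]],
  ],
)

```text
time_s: 4.1
tool_pos: [430.1, -90.4, 9.5]
ee_rot: [[0.97, 0.241, 0.001], [0.241, -0.97, -0.0], [0.001, 0.0, -1.0]]
force: [0.7, 1.0, 0.7]
grip_width: -0.0
grasp_force: 0.0
```

```bash
python3 - <<'E'
from m import *
s=get_state(); p=s['tool_pos'];R=s['ee_rot'];print(p,s['force'])
W=capture('wrist');S=capture('scene')
print(lids(W,'red'),lids(W,'yellow'))
P=[p+R@[sx,0,-b] for sx in(-11,0,11) for b in(0,10)]
u,v=px(S,p)[0].astype(int)
def mk(c,x0,y0,w,h):
    im=cv2.resize(c['pixels'][y0:y0+h,x0:x0+w,::-1],(400,int(400*h/w)),interpolation=cv2.INTER_CUBIC); k=400/w
    for i,q in enumerate(px(c,P)): cv2.circle(im,(int((q[0]-x0)*k),int((q[1]-y0)*k)),2,(0,255,0) if i%2==0 else (255,255,0),-1)
    return im
a=mk(W,240,220,160,160); b=mk(S,u-50,v-50,100,100)
cv2.imwrite('pics/m5.png',np.hstack([a,b]))
E
```

```text
[430.1394638  -90.43545911   9.46416174] [0.66617398 0.97771653 0.65523823]
[(array([ 458.2, -150.7]), array([40.2, 44.9]), 22.7)] []
```

View pics/m5.png

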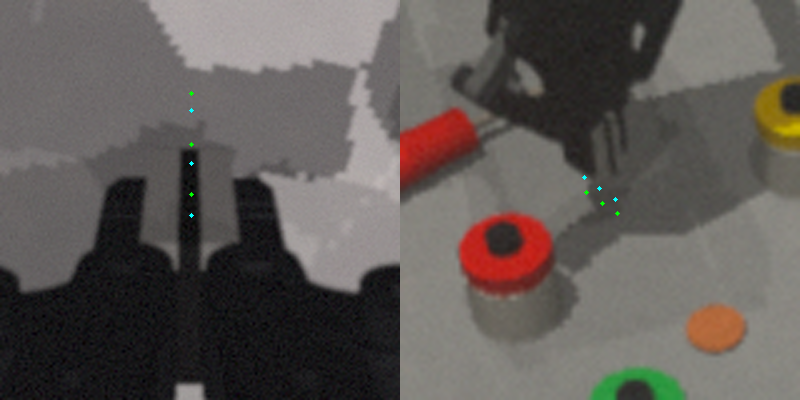

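>>> drive_tool(
  deltas=[
    [[0.0,0,0,-0.003,0,0,0],[0.0,0,0,-0.003,0,0,0],[0.0,0,0,-0.001,0,0,0],[0.0,0,0,0,0,0,0],[0.0,0,0,0,0,0,0]],
  ],
)

```text
time_s: 4.7
tool_pos: [429.8, -90.3, 1.9]
ee_rot: [[0.97, 0.241, -0.0], [0.241, -0.97, 0.0], [-0.0, -0.0, -1.0]]
force: [0.6, -0.7, -0.1]
grip_width: 0.2
grasp_force: 0.0
```

>>> drive_tool(
  deltas=[
    [[0.0,0,0,-0.002,0,0,0],[0.0,0,0,0,0,0,0],[0.0,0,0,0,0,0,0],[0.0,0,0,0,0,0,0],[0.0,0,0,0,0,0,0]],
  ],
)

```text
time_s: 5.2
tool_pos: [429.9, -90.3, 0.1]
ee_rot: [[0.97, 0.241, 0.0], [0.241, -0.97, -0.0], [0.0, 0.0, -1.0]]
force: [0.4, 0.4, -0.6]
grip_width: 0.3
grasp_force: 0.0
```

>>> drive_tool(
  deltas=[
    [[0.0,0,0,-0.002,0,0,0],[0.0,0,0,0,0,0,0],[0.0,0,0,0,0,0,0],[0.0,0,0,0,0,0,0],[0.0,0,0,0,0,0,0]],
  ],
)

```text
time_s: 5.7
tool_pos: [429.9, -90.3, -2.0]
ee_rot: [[0.97, 0.241, 0.0], [0.241, -0.97, 0.0], [0.0, 0.0, -1.0]]
force: [0.0, -0.3, -0.3]
grip_width: 0.4
grasp_force: 0.0
```

```bash
python3 - <<'E'
from m import *
s=get_state(); p=s['tool_pos'];R=s['ee_rot'];print(p,s['force'])
W=capture('wrist');S=capture('scene');T=capture('top')
print(lids(W,'red'),lids(S,'red'))
P=[p+R@[sx,0,0] for sx in(-11,0,11)]
u,v=px(S,p)[0].astype(int)
print(px(T,p))
def mk(c,x0,y0,w,h):
    im=cv2.resize(c['pixels'][y0:y0+h,x0:x0+w,::-1],(400,int(400*h/w)),interpolation=cv2.INTER_CUBIC); k=400/w
    for i,q in enumerate(px(c,P)): cv2.circle(im,(int((q[0]-x0)*k),int((q[1]-y0)*k)),2,(0,255,0),-1)
    return cv2.convertScaleAbs(im,alpha=1.6)
a=mk(W,260,240,120,120); b=mk(S,u-35,v-40,60,60)
cv2.imwrite('pics/m6.png',np.hstack([a,b]))
E
```

```text
[429.86910323 -90.26847323  -1.98546989] [ 0.03435741 -0.33346194 -0.25874362]
[(array([ 458.4, -150.5]), array([40.2, 45.4]), 22.9)] [(array([ 476.9, -284.3]), array([38.8, 45.6]), 23.8), (array([ 465.7, -154.3]), array([39.5, 45.9]), 23.7), (array([394.5, 741.5]), array([39.4, 53.2]), 29.7)]
[[384.5771829  302.37960131]]
```

View pics/m6.png

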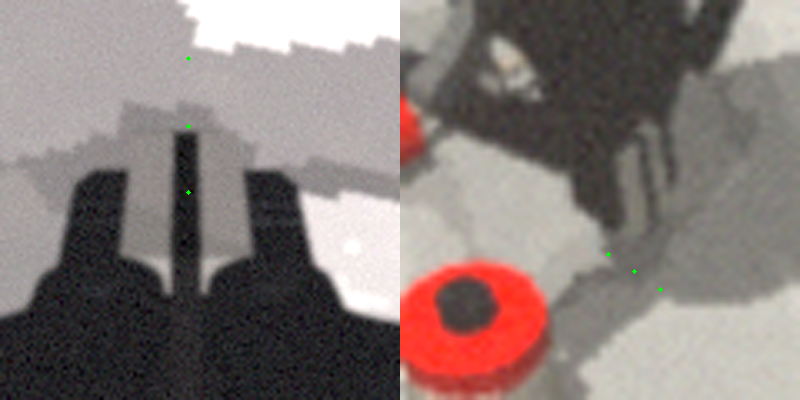

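No contact at an indicated -2 mm, so the tips really are higher than reported. I'll keep lowering gently until they touch.

>>> drive_tool(
  deltas=[
    [[0.0,0,0,-0.002,0,0,0],[0.0,0,0,-0.002,0,0,0],[0.0,0,0,0,0,0,0],[0.0,0,0,0,0,0,0],[0.0,0,0,0,0,0,0]],
  ],
)

```text
time_s: 6.35
tool_pos: [429.9, -90.3, -6.0]
ee_rot: [[0.97, 0.241, 0.0], [0.241, -0.97, -0.0], [-0.0, 0.0, -1.0]]
force: [-0.4, -0.9, -0.8]
grip_width: 0.2
grasp_force: 0.0
```

>>> drive_tool(
  deltas=[
    [[0.0,0,0,-0.002,0,0,0],[0.0,0,0,0,0,0,0],[0.0,0,0,0,0,0,0],[0.0,0,0,0,0,0,0],[0.0,0,0,0,0,0,0]],
  ],
)

```text
time_s: 6.85
tool_pos: [429.9, -90.3, -8.0]
ee_rot: [[0.97, 0.241, 0.0], [0.241, -0.97, 0.0], [0.0, 0.0, -1.0]]
force: [0.1, 0.9, 0.3]
grip_width: -0.2
grasp_force: 0.0
```

>>> drive_tool(
  deltas=[
    [[0.0,0,0,-0.002,0,0,0],[0.0,0,0,0,0,0,0],[0.0,0,0,0,0,0,0],[0.0,0,0,0,0,0,0],[0.0,0,0,0,0,0,0]],
  ],
)

```text
time_s: 7.35
tool_pos: [429.9, -90.3, -10.0]
ee_rot: [[0.97, 0.241, 0.0], [0.241, -0.97, -0.0], [0.0, 0.0, -1.0]]
force: [0.7, 0.6, 0.2]
grip_width: 0.3
grasp_force: 0.0
```

>>> drive_tool(
  deltas=[
    [[0.0,0,0,-0.002,0,0,0],[0.0,0,0,0,0,0,0],[0.0,0,0,0,0,0,0],[0.0,0,0,0,0,0,0],[0.0,0,0,0,0,0,0]],
  ],
)

```text
time_s: 7.85
tool_pos: [429.9, -90.3, -12.0]
ee_rot: [[0.97, 0.241, 0.0], [0.241, -0.97, -0.0], [0.0, 0.0, -1.0]]
force: [-0.6, -0.1, -0.2]
grip_width: -0.4
grasp_force: 0.0
```

>>> drive_tool(
  deltas=[
    [[0.0,0,0,-0.002,0,0,0],[0.0,0,0,0,0,0,0],[0.0,0,0,0,0,0,0],[0.0,0,0,0,0,0,0],[0.0,0,0,0,0,0,0]],
  ],
)

```text
time_s: 8.35
tool_pos: [429.8, -90.3, -14.0]
ee_rot: [[0.97, 0.241, 0.0], [0.241, -0.97, 0.0], [0.0, -0.0, -1.0]]
force: [-0.8, 0.1, -0.3]
grip_width: 0.1
grasp_force: 0.0
```

>>> drive_tool(
  deltas=[
    [[0.0,0,0,-0.002,0,0,0],[0.0,0,0,0,0,0,0],[0.0,0,0,0,0,0,0],[0.0,0,0,0,0,0,0],[0.0,0,0,0,0,0,0]],
  ],
)

```text
time_s: 8.85
tool_pos: [429.9, -90.3, -16.0]
ee_rot: [[0.97, 0.241, 0.0], [0.241, -0.97, -0.0], [0.0, 0.0, -1.0]]
force: [-0.1, 1.0, -0.1]
grip_width: 0.1
grasp_force: 0.0
```

>>> drive_tool(
  deltas=[
    [[0.0,0,0,-0.0015,0,0,0],[0.0,0,0,0,0,0,0],[0.0,0,0,0,0,0,0],[0.0,0,0,0,0,0,0],[0.0,0,0,0,0,0,0]],
  ],
)

```text
time_s: 9.35
tool_pos: [429.9, -90.3, -17.5]
ee_rot: [[0.97, 0.241, 0.0], [0.241, -0.97, -0.0], [0.0, 0.0, -1.0]]
force: [0.5, 0.1, -0.1]
grip_width: 0.1
grasp_force: 0.0
```

>>> drive_tool(
  deltas=[
    [[0.0,0,0,-0.0015,0,0,0],[0.0,0,0,0,0,0,0],[0.0,0,0,0,0,0,0],[0.0,0,0,0,0,0,0],[0.0,0,0,0,0,0,0]],
  ],
)

```text
time_s: 9.85
tool_pos: [429.9, -90.3, -19.0]
ee_rot: [[0.97, 0.241, 0.0], [0.241, -0.97, -0.0], [0.0, 0.0, -1.0]]
force: [-0.1, -0.3, 0.7]
grip_width: 0.0
grasp_force: 0.0
```

>>> drive_tool(
  deltas=[
    [[0.0,0,0,-0.001,0,0,0],[0.0,0,0,0,0,0,0],[0.0,0,0,0,0,0,0],[0.0,0,0,0,0,0,0],[0.0,0,0,0,0,0,0]],
  ],
)

```text
time_s: 10.35
tool_pos: [429.8, -90.3, -20.0]
ee_rot: [[0.97, 0.241, -0.0], [0.241, -0.97, 0.0], [-0.0, -0.0, -1.0]]
force: [0.5, 0.2, 0.3]
grip_width: -0.1
grasp_force: 0.0
```

```bash
python3 - <<'E'
from m import *
s=get_state(); p=s['tool_pos'];R=s['ee_rot'];print(p,s['force'])
W=capture('wrist');S=capture('scene');T=capture('top')
P=[p+R@[sx,0,-b] for b in (0,20) for sx in(-11,0,11)]
u,v=px(S,p)[0].astype(int)
print(px(T,p))
def mk(c,x0,y0,w,h):
    im=cv2.resize(c['pixels'][y0:y0+h,x0:x0+w,::-1],(400,int(400*h/w)),interpolation=cv2.INTER_CUBIC); k=400/w
    for i,q in enumerate(px(c,P)): cv2.circle(im,(int((q[0]-x0)*k),int((q[1]-y0)*k)),2,(0,255,0) if i<3 else (255,255,0),-1)
    return cv2.convertScaleAbs(im,alpha=1.6)
a=mk(W,260,240,120,120); b=mk(S,u-35,v-40,60,60)
cv2.imwrite('pics/m7.png',np.hstack([a,b]))
E
```

```text
[429.82888476 -90.27184478 -20.02200968] [0.52280952 0.21606419 0.3177048 ]
[[383.10547394 301.96636039]]
```

View pics/m7.png

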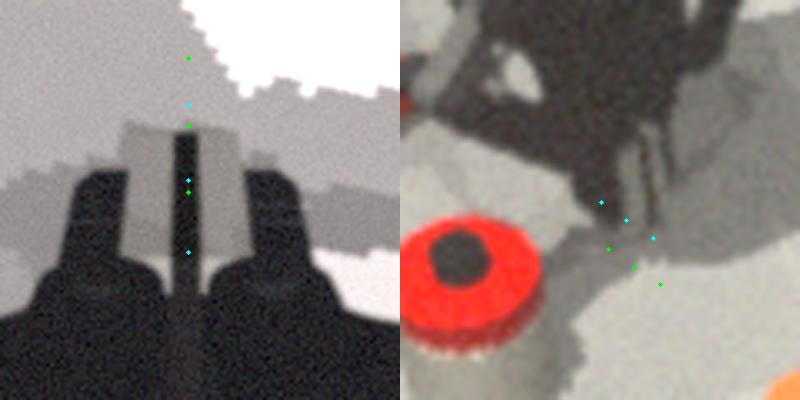

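The finger shadow is almost closed up with the tips, so contact is near.

>>> drive_tool(
  deltas=[
    [[0.0,0,0,-0.001,0,0,0],[0.0,0,0,0,0,0,0],[0.0,0,0,0,0,0,0],[0.0,0,0,0,0,0,0],[0.0,0,0,0,0,0,0]],
  ],
)

```text
time_s: 11.0
tool_pos: [429.8, -90.3, -21.0]
ee_rot: [[0.97, 0.241, -0.0], [0.241, -0.97, 0.0], [0.0, -0.0, -1.0]]
force: [0.0, -0.0, 0.0]
grip_width: 0.0
grasp_force: 0.0
```

>>> drive_tool(
  deltas=[
    [[0.0,0,0,-0.001,0,0,0],[0.0,0,0,0,0,0,0],[0.0,0,0,0,0,0,0],[0.0,0,0,0,0,0,0],[0.0,0,0,0,0,0,0]],
  ],
)

```text
time_s: 11.5
tool_pos: [429.9, -90.3, -22.0]
ee_rot: [[0.97, 0.241, 0.0], [0.241, -0.97, -0.0], [0.0, 0.0, -1.0]]
force: [-0.4, 0.1, 0.8]
grip_width: 0.0
grasp_force: 0.0
```

>>> drive_tool(
  deltas=[
    [[0.0,0,0,-0.001,0,0,0],[0.0,0,0,0,0,0,0],[0.0,0,0,0,0,0,0],[0.0,0,0,0,0,0,0],[0.0,0,0,0,0,0,0]],
  ],
)

```text
time_s: 12.0
tool_pos: [429.8, -90.3, -23.0]
ee_rot: [[0.97, 0.241, 0.0], [0.241, -0.97, 0.0], [0.0, -0.0, -1.0]]
force: [-0.1, -0.2, 0.6]
grip_width: -0.1
grasp_force: 0.0
```

>>> drive_tool(
  deltas=[
    [[0.0,0,0,-0.001,0,0,0],[0.0,0,0,0,0,0,0],[0.0,0,0,0,0,0,0],[0.0,0,0,0,0,0,0],[0.0,0,0,0,0,0,0]],
  ],
)

```text
time_s: 12.5
tool_pos: [429.8, -90.3, -24.0]
ee_rot: [[0.97, 0.241, -0.0], [0.241, -0.97, 0.0], [-0.0, -0.0, -1.0]]
force: [0.6, 0.8, 0.2]
grip_width: 0.3
grasp_force: 0.0
```

>>> drive_tool(
  deltas=[
    [[0.0,0,0,-0.001,0,0,0],[0.0,0,0,0,0,0,0],[0.0,0,0,0,0,0,0],[0.0,0,0,0,0,0,0],[0.0,0,0,0,0,0,0]],
  ],
)

```text
time_s: 13.0
tool_pos: [429.9, -90.3, -25.0]
ee_rot: [[0.97, 0.241, 0.0], [0.241, -0.97, 0.0], [0.0, -0.0, -1.0]]
force: [0.4, 0.6, -0.3]
grip_width: 0.3
grasp_force: 0.0
```

>>> drive_tool(
  deltas=[
    [[0.0,0,0,-0.001,0,0,0],[0.0,0,0,0,0,0,0],[0.0,0,0,0,0,0,0],[0.0,0,0,0,0,0,0],[0.0,0,0,0,0,0,0]],
  ],
)

```text
time_s: 13.5
tool_pos: [430.0, -90.3, -25.3]
ee_rot: [[0.97, 0.241, 0.0], [0.241, -0.97, -0.0], [0.0, 0.0, -1.0]]
force: [-2.7, 1.4, 5.5]
grip_width: 0.1
grasp_force: 2.7
```

Contact came at an indicated -25.2 mm, so the fingers are 25 mm shorter than the TCP says, with only about 2 mm of lateral error. I'll work with true z = reported + 25. Next I rise, go over the red tin and grip it.

>>> drive_tool(
  deltas=[
    [[0.065,0,0,0.045,0,0,0],[0.065,0,0,0.045,0,0,0],[0.065,0.015,-0.031,0,0,0,0],[0.065,0.015,-0.031,0,0,0,0],[0.065,0,0,0,0,0,0]],
  ],
)

```text
time_s: 14.0
tool_pos: [460.8, -155.1, 64.1]
ee_rot: [[0.971, 0.239, 0.001], [0.239, -0.971, -0.002], [0.0, 0.002, -1.0]]
force: [-0.5, 0.6, -0.6]
grip_width: 65.0
grasp_force: 0.0
```

>>> drive_tool(
  deltas=[
    [[0.065,0,0,-0.03,0,0,0],[0.065,0,0,-0.03,0,0,0],[0.065,0,0,-0.02,0,0,0],[0.065,0,0,0,0,0,0],[0.065,0,0,0,0,0,0]],
  ],
)

```text
time_s: 14.5
tool_pos: [459.6, -151.9, -15.9]
ee_rot: [[0.97, 0.242, -0.001], [0.242, -0.97, 0.0], [-0.001, -0.001, -1.0]]
force: [1.2, -0.5, 0.8]
grip_width: 64.7
grasp_force: 0.0
```

```bash
python3 - <<'E'
from m import *
s=get_state(); print(s['tool_pos'],s['force'],s['grip_width'])
c=capture('wrist'); print([(k,lids(c,k)) for k in H]); save(c,'g1.png')
E
```

```text
[ 459.58593332 -151.86219661  -15.88359472] [ 1.21528609 -0.4614212   0.75134049] 64.70981783883707
[('red', [(array([ 471.7, -265.9]), array([20.9, 46. ]), 23.1), (array([ 459.3, -152.1]), array([39.9, 44.3]), 22.3)]), ('yellow', []), ('blue', []), ('green', [])]
```

View pics/g1.png

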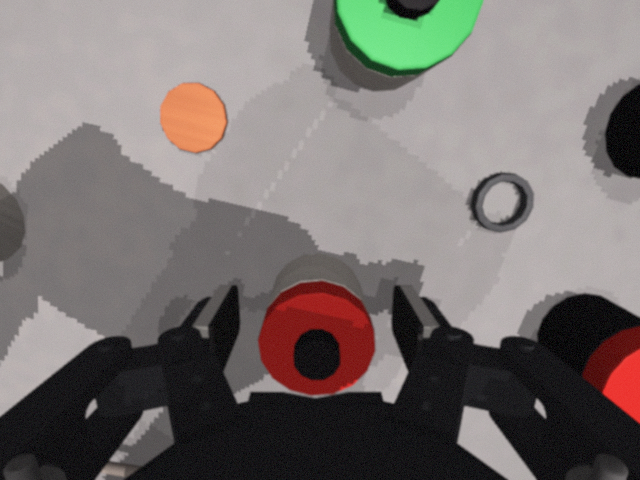

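The red tin sits centred between the fingers, with its lid at (317,337). Closing.

>>> drive_tool(
  deltas=[
    [[0.03,0,0,0,0,0,0],[0.03,0,0,0,0,0,0],[0.03,0,0,0,0,0,0],[0.03,0,0,0,0,0,0],[0.03,0,0,0,0,0,0]],
  ],
  newtons=40,
)

```text
time_s: 15.05
tool_pos: [461.0, -152.6, -14.1]
ee_rot: [[0.97, 0.241, 0.003], [0.241, -0.97, -0.001], [0.003, 0.002, -1.0]]
force: [-1.0, -0.2, 5.6]
grip_width: 41.3
grasp_force: 40.9
```

>>> drive_tool(
  deltas=[
    [[0.03,0,0,0.02,0,0,0],[0.03,0,0,0.03,0,0,0],[0.03,0,0,0.03,0,0,0],[0.03,0,0,0.03,0,0,0],[0.03,0,0,0,0,0,0]],
  ],
)

```text
time_s: 15.55
tool_pos: [462.2, -153.2, 99.3]
ee_rot: [[0.97, 0.241, 0.008], [0.241, -0.97, -0.003], [0.007, 0.005, -1.0]]
force: [0.1, 0.1, -0.0]
grip_width: 40.8
grasp_force: 40.6
```

```bash
python3 - <<'E'
from m import *
s=get_state(); print(s['tool_pos'],s['force'],s['grip_width'],s['grasp_force'])
c=capture('wrist'); save(c,'g2.png');print([(k,lids(c,k)) for k in H],lids(c,'red',44+110))
c=capture('scene'); save(c,'s2.png'); print(lids(c,'red',154))
E
```

```text
[ 462.16995685 -153.23907485   99.26825264] [ 0.0981633   0.06374159 -0.01655828] 40.784774729011374 40.63729673624039
[('red', [(array([ 470. , -280.7]), array([40.1, 46.4]), 23.5)]), ('yellow', [(array([458.3,  13.5]), array([21.1, 36.5]), 19.9)]), ('blue', [(array([ 565.6, -272.6]), array([39.7, 42.9]), 22.3), (array([579.5, -45.5]), array([18.9, 43.8]), 20.4)]), ('green', [])] [(array([ 457.8, -153.6]), array([43.5, 46.2]), 25.2)]
[(array([ 575.8, -296. ]), array([31.9, 37.8]), 19.5), (array([ 500.7, -218.8]), array([26.3, 70.3]), 29.6), (array([ 472.6, -152. ]), array([27.8, 44. ]), 23.4), (array([507.9, 545.1]), array([32.9, 40.2]), 21.5)]
```

View pics/g2.png

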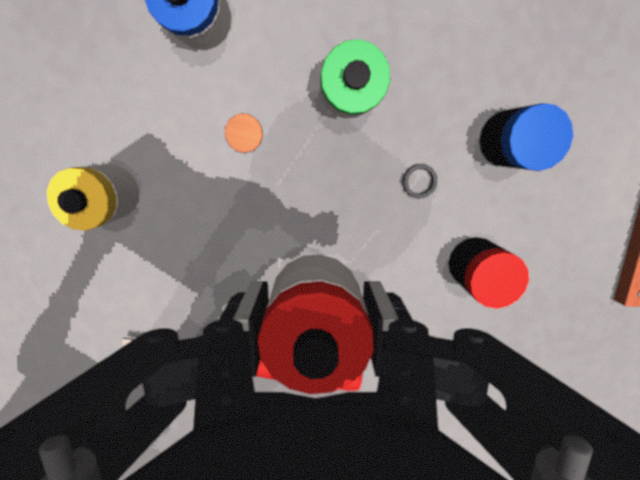

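The red tin is lifted and held upright. I'll carry it over the red bay, near (482,217), and square the yaw on the way.

>>> drive_tool(
  deltas=[
    [[0.03,0.002,0.037,0,0,0,-1.4],[0.03,0.002,0.037,0,0,0,-1.4],[0.03,0.002,0.037,0,0,0,-1.4],[0.03,0.002,0.037,0,0,0,-1.4],[0.03,0.002,0.037,0,0,0,-1.4]],
  ],
)

```text
time_s: 16.15
tool_pos: [468.7, 34.1, 91.8]
ee_rot: [[0.993, 0.12, -0.003], [0.12, -0.993, 0.0], [-0.003, -0.0, -1.0]]
force: [-0.1, 0.4, -0.6]
grip_width: 41.0
grasp_force: 40.8
```

>>> drive_tool(
  deltas=[
    [[0.03,0.003,0.037,0,0,0,-1.4],[0.03,0.003,0.037,0,0,0,-1.4],[0.03,0.003,0.037,0,0,0,-1.4],[0.03,0.003,0.037,0,0,0,-1.4],[0.03,0.003,0.037,0,0,0,-1.4]],
  ],
)

```text
time_s: 16.65
tool_pos: [483.7, 218.9, 91.6]
ee_rot: [[1.0, -0.001, -0.003], [-0.001, -1.0, -0.001], [-0.003, 0.001, -1.0]]
force: [0.6, -0.8, -1.8]
grip_width: 41.3
grasp_force: 40.8
```

>>> drive_tool(
  deltas=[
    [[0.03,0,0,0,0,0,0],[0.03,0,0,0,0,0,0],[0.03,0,0,0,0,0,0],[0.03,0,0,0,0,0,0],[0.03,0,0,0,0,0,0]],
  ],
)

```text
time_s: 17.15
tool_pos: [484.9, 216.8, 93.9]
ee_rot: [[1.0, -0.002, -0.0], [-0.002, -1.0, -0.0], [-0.0, 0.0, -1.0]]
force: [-0.4, -0.1, -0.3]
grip_width: 41.2
grasp_force: 40.9
```

```bash
cat >> m.py <<'E'
def bays(c):
    for col in H:
        for k in blobs(c,col):
            if cv2.contourArea(k)>1500:
                r=cv2.minAreaRect(ray(c,k[:,0],19)[:,:2].astype(np.float32))
                if 60<min(r[1]) and max(r[1])<95: print(col,np.round(r[0],1),np.round(r[1],1),round(r[2],1))
E
python3 - <<'E'
from m import *
s=get_state(); print(s['tool_pos'],s['ee_rot'][:,0],s['grip_width'])
c=capture('wrist');save(c,'g3.png'); bays(c)
print('scene');c=capture('scene');bays(c);save(c,'s3.png')
print('top');c=capture('top');bays(c)
E
```

```text
[484.92604965 216.77450842  93.8937704 ] [ 9.99998091e-01 -1.95415929e-03 -1.47849948e-05] 41.22245412346092
red [481.8 218.3] [79.7 80.6] 88.9
blue [567.6 300.4] [81.  78.8] 88.8
scene
top
green [562.3 214. ] [79.2 76.1] 89.2
```

The wrist view puts the red bay at (481.8,218.3) and blue at (567.6,300.4), and the 80 mm size fits. Lowering.

>>> drive_tool(
  deltas=[
    [[0.03,-0.001,0.001,-0.035,0,0,0],[0.03,0,0,-0.035,0,0,0],[0.03,0,0,-0.02,0,0,0],[0.03,0,0,-0.006,0,0,0],[0.03,0,0,-0.004,0,0,0]],
  ],
)

```text
time_s: 17.8
tool_pos: [483.4, 218.4, -5.1]
ee_rot: [[1.0, -0.001, -0.001], [-0.001, -1.0, -0.001], [-0.001, 0.001, -1.0]]
force: [-10.6, -3.4, 17.6]
grip_width: 40.7
grasp_force: 42.5
```

>>> drive_tool(
  deltas=[
    [[0.03,0,0,-0.001,0,0,0],[0.03,0,0,0,0,0,0],[0.03,0,0,0,0,0,0],[0.03,0,0,0,0,0,0],[0.03,0,0,0,0,0,0]],
  ],
)

```text
time_s: 18.3
tool_pos: [484.8, 219.0, -5.1]
ee_rot: [[1.0, -0.001, 0.002], [-0.001, -1.0, 0.001], [0.002, -0.001, -1.0]]
force: [-2.6, -0.3, 7.5]
grip_width: 40.9
grasp_force: 41.6
```

The tin is on the floor, with 7.5 N showing at z -5. Releasing and rising.

>>> drive_tool(
  deltas=[
    [[0.048,0,0,0.001,0,0,0],[0.055,0,0,0.002,0,0,0],[0.06,0,0,0,0,0,0],[0.06,0,0,0.02,0,0,0],[0.06,0,0,0.04,0,0,0]],
  ],
)

```text
time_s: 18.8
tool_pos: [481.4, 217.8, 52.5]
ee_rot: [[1.0, -0.001, -0.007], [-0.001, -1.0, -0.003], [-0.007, 0.003, -1.0]]
force: [0.0, 0.2, -0.4]
grip_width: 59.8
grasp_force: 0.0
```

>>> drive_tool(
  deltas=[
    [[0.06,0,-0.01,0.04,0,0,0],[0.06,-0.003,-0.042,0,0,0,0],[0.06,-0.003,-0.042,0,0,0,0],[0.06,-0.003,-0.042,0,0,0,0],[0.06,-0.003,-0.042,0,0,0,0]],
  ],
)

```text
time_s: 19.3
tool_pos: [471.6, 39.3, 96.1]
ee_rot: [[1.0, 0.0, 0.001], [0.0, -1.0, -0.0], [0.001, 0.0, -1.0]]
force: [0.5, 0.4, -0.7]
grip_width: 60.2
grasp_force: 0.0
```

>>> drive_tool(
  deltas=[
    [[0.065,-0.014,-0.036,0,0,0,0],[0.065,0,0,0,0,0,0],[0.065,0,0,0,0,0,0],[0.065,0,0,0,0,0,0],[0.065,0,0,0,0,0,0]],
  ],
)

```text
time_s: 19.8
tool_pos: [458.1, 5.7, 95.9]
ee_rot: [[1.0, 0.001, 0.0], [0.001, -1.0, 0.0], [0.0, -0.0, -1.0]]
force: [1.2, -0.3, 0.6]
grip_width: 64.9
grasp_force: 0.0
```

```bash
python3 - <<'E'
from m import *
s=get_state(); print(s['tool_pos'],s['ee_rot'][:,0],s['grip_width'])
c=capture('wrist');save(c,'g4.png'); print([(k,lids(c,k)) for k in H]); bays(c)
c=capture('top');save(c,'t4.png')
print([(k,lids(c,k)) for k in H],lids(c,'red',52))
E
```

```text
[458.08370784   5.74133728  95.93916288] [9.99999412e-01 1.08460389e-03 1.62083988e-05] 64.8972826417682
[('red', [(array([ 373.8, -183.9]), array([17.9, 40.8]), 21.1)]), ('yellow', [(array([470.8,   2.4]), array([ 9.1, 30. ]), 15.1)]), ('blue', [(array([587.7, -40.3]), array([35.8, 41.5]), 20.8)]), ('green', [(array([ 574.1, -158.6]), array([17.8, 28.3]), 16.3)])]
red [480.9 211.6] [71.1 80. ] 88.5
[('red', [(array([ 465.8, -284.2]), array([38.5, 41.1]), 21.0)]), ('yellow', []), ('blue', [(array([ 562.4, -275.2]), array([37.9, 39.1]), 20.2), (array([586.5, -42.7]), array([37.4, 38.2]), 19.7)]), ('green', [])] [(array([ 465.8, -281. ]), array([38.1, 40.6]), 20.8)]
```

View pics/t4.png

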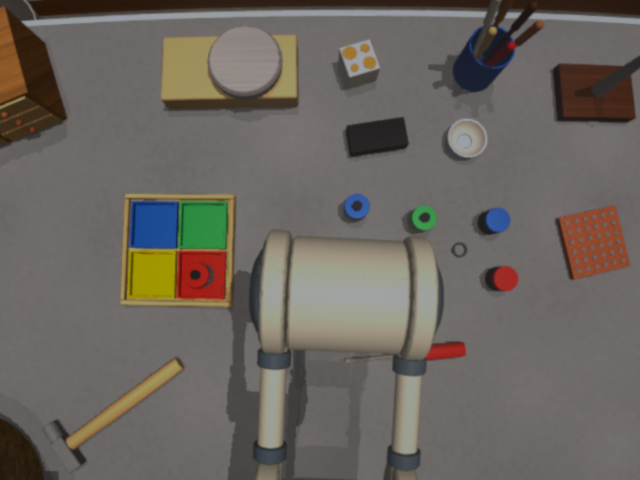

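Red tin stands in its bay at (201,275). Now I'll locate yellow in the wrist view with a looser mask, since it lies in shadow.

```bash
sed -i "s/(24,34)/(18,36)/; s/,150,70)/,140,45)/; s/(50,75)/(45,80)/" m.py; python3 - <<'E'
from m import *
c=capture('wrist'); print([(k,lids(c,k)) for k in ('yellow','green','blue')])
w=cv2.imread('pics/wrist1.png')
E
```

```text
[('yellow', [(array([456.7,   5.6]), array([39.8, 41.4]), 21.1)]), ('green', [(array([ 569.2, -148.2]), array([39.4, 45.1]), 23.0)]), ('blue', [(array([587.3, -40.1]), array([36.3, 42.1]), 21.4)])]
```

>>> drive_tool(
  deltas=[
    [[0.065,0.001,0,-0.04,0,0,0],[0.065,0,0,-0.04,0,0,0],[0.065,0,0,-0.025,0,0,0],[0.065,0,0,-0.007,0,0,0],[0.065,0,0,0,0,0,0]],
  ],
)

```text
time_s: 20.45
tool_pos: [458.2, 5.1, -16.8]
ee_rot: [[1.0, 0.0, -0.002], [0.0, -1.0, 0.0], [-0.002, -0.0, -1.0]]
force: [0.2, 0.8, 0.7]
grip_width: 65.1
grasp_force: 0.0
```

>>> drive_tool(
  deltas=[
    [[0.03,0,0,0,0,0,0],[0.03,0,0,0,0,0,0],[0.03,0,0,0,0,0,0],[0.03,0,0,0,0,0,0],[0.03,0,0,0,0,0,0]],
  ],
)

```text
time_s: 20.95
tool_pos: [460.6, 4.7, -13.7]
ee_rot: [[1.0, -0.001, 0.004], [-0.001, -1.0, -0.0], [0.004, 0.0, -1.0]]
force: [-0.4, -0.4, 6.6]
grip_width: 40.8
grasp_force: 40.9
```

>>> drive_tool(
  deltas=[
    [[0.03,0,0,0.02,0,0,0],[0.03,0,0,0.03,0,0,0],[0.03,0,0,0.03,0,0,0],[0.03,0,0,0.03,0,0,0],[0.03,0,0,0,0,0,0]],
  ],
)

```text
time_s: 21.45
tool_pos: [461.4, 4.5, 99.6]
ee_rot: [[1.0, -0.001, 0.009], [-0.001, -1.0, -0.001], [0.009, 0.001, -1.0]]
force: [0.8, -0.3, 0.1]
grip_width: 40.8
grasp_force: 40.6
```

>>> drive_tool(
  deltas=[
    [[0.03,0.003,0.037,0,0,0,0],[0.03,0.003,0.037,0,0,0,0],[0.03,0.003,0.037,0,0,0,0],[0.03,0.003,0.037,0,0,0,0],[0.03,0.003,0.037,0,0,0,0]],
  ],
)

```text
time_s: 21.95
tool_pos: [473.5, 191.1, 93.4]
ee_rot: [[1.0, -0.001, -0.0], [-0.001, -1.0, -0.0], [-0.0, 0.0, -1.0]]
force: [0.7, 0.3, -1.3]
grip_width: 41.0
grasp_force: 40.7
```

>>> drive_tool(
  deltas=[
    [[0.03,0.004,0.037,0,0,0,0],[0.03,0.004,0.037,0,0,0,0],[0.03,0.003,0.037,0,0,0,0],[0.03,0,0,0,0,0,0],[0.03,0,0,0,0,0,0]],
  ],
)

```text
time_s: 22.45
tool_pos: [484.3, 301.0, 92.9]
ee_rot: [[1.0, 0.001, -0.001], [0.001, -1.0, -0.001], [-0.001, 0.001, -1.0]]
force: [-0.7, 0.1, -0.9]
grip_width: 40.8
grasp_force: 40.8
```

```bash
python3 - <<'E'
from m import *
s=get_state(); print(s['tool_pos'],s['grip_width'])
c=capture('wrist');save(c,'g5.png'); bays(c)
s=get_state(); print(s['tool_pos'])
E
```

```text
[484.27443444 301.00763686  92.89470937] 40.75479728495574
red [481.3 218.6] [82.1 81.6] 88.8
yellow [483.4 302.5] [80.8 81.5] 88.7
blue [567.6 300.8] [78.8 79. ] 88.8
[484.48458774 300.26135617  93.20637734]
```

>>> drive_tool(
  deltas=[
    [[0.03,0.001,0.002,-0.035,0,0,0],[0.03,0,0,-0.035,0,0,0],[0.03,0,0,-0.02,0,0,0],[0.03,0,0,-0.006,0,0,0],[0.03,0,0,-0.002,0,0,0]],
  ],
)

```text
time_s: 23.0
tool_pos: [485.8, 301.5, -4.0]
ee_rot: [[1.0, -0.002, -0.0], [-0.002, -1.0, -0.0], [-0.0, 0.001, -1.0]]
force: [-0.4, -0.3, -0.7]
grip_width: 41.3
grasp_force: 40.9
```

>>> drive_tool(
  deltas=[
    [[0.03,0,0,-0.001,0,0,0],[0.03,0,0,0,0,0,0],[0.03,0,0,0,0,0,0],[0.03,0,0,0,0,0,0],[0.03,0,0,0,0,0,0]],
  ],
)

```text
time_s: 23.5
tool_pos: [486.1, 302.9, -4.6]
ee_rot: [[1.0, -0.0, 0.001], [-0.0, -1.0, 0.0], [0.001, -0.0, -1.0]]
force: [-0.8, 0.3, 1.5]
grip_width: 40.9
grasp_force: 40.9
```

>>> drive_tool(
  deltas=[
    [[0.048,0,0,0.001,0,0,0],[0.055,0,0,0.002,0,0,0],[0.06,0,0,0,0,0,0],[0.06,0,0,0.02,0,0,0],[0.06,0,0,0.04,0,0,0]],
  ],
)

```text
time_s: 24.0
tool_pos: [483.5, 301.5, 54.5]
ee_rot: [[1.0, -0.001, -0.007], [-0.001, -1.0, -0.004], [-0.007, 0.004, -1.0]]
force: [0.9, -0.4, -0.2]
grip_width: 59.7
grasp_force: 0.0
```

>>> drive_tool(
  deltas=[
    [[0.065,0,0,0.037,0,0,0],[0.065,0.012,-0.038,0,0,0,0],[0.065,0.012,-0.038,0,0,0,0],[0.065,0.012,-0.038,0,0,0,0],[0.065,0.012,-0.038,0,0,0,0]],
  ],
)

```text
time_s: 24.5
tool_pos: [534.1, 149.4, 95.2]
ee_rot: [[1.0, 0.0, 0.001], [0.0, -1.0, 0.0], [0.001, -0.0, -1.0]]
force: [1.2, 0.3, 0.2]
grip_width: 65.2
grasp_force: 0.0
```

>>> drive_tool(
  deltas=[
    [[0.065,0.011,-0.038,0,0,0,0],[0.065,0.011,-0.038,0,0,0,0],[0.065,0.011,-0.038,0,0,0,0],[0.065,0.011,-0.038,0,0,0,0],[0.065,0.011,-0.04,0,0,0,0]],
  ],
)

```text
time_s: 25.0
tool_pos: [589.2, -42.7, 95.2]
ee_rot: [[1.0, -0.0, 0.0], [-0.0, -1.0, 0.0], [0.0, -0.0, -1.0]]
force: [0.4, 0.3, -0.1]
grip_width: 64.8
grasp_force: 0.0
```

```bash
python3 - <<'E'
from m import *
s=get_state(); print(s['tool_pos'],s['grip_width'])
c=capture('wrist');save(c,'g6.png'); print([(k,lids(c,k)) for k in H])
c=capture('top');print('top',[(k,lids(c,k,52)) for k in ('red','yellow')]);print(get_state()['tool_pos'])
E
```

```text
[589.15340426 -42.73084741  95.15023247] 64.81196723820422
[('red', [(array([ 476.2, -277.6]), array([30.1, 54.8]), 27.3)]), ('yellow', []), ('blue', [(array([ 567.1, -258.2]), array([24.3, 46.9]), 22.8), (array([591.2, -40.9]), array([39.7, 40.8]), 20.7)]), ('green', [(array([ 571.4, -149.3]), array([39. , 43.3]), 22.0)])]
top [('red', [(array([ 466., -281.]), array([39. , 40.9]), 21.0)]), ('yellow', [])]
[589.39775665 -46.10005391  94.73832512]
```

>>> drive_tool(
  deltas=[
    [[0.065,0,0,-0.04,0,0,0],[0.065,0,0,0,0,0,0],[0.065,0,0,0,0,0,0],[0.065,0,0,0,0,0,0],[0.065,0,0,0,0,0,0]],
  ],
)

```text
time_s: 25.6
tool_pos: [589.8, -40.8, 57.1]
ee_rot: [[1.0, 0.0, 0.003], [0.0, -1.0, -0.0], [0.003, 0.0, -1.0]]
force: [-0.1, 1.0, 0.2]
grip_width: 64.8
grasp_force: 0.0
```

```bash
python3 - <<'E'
from m import *
s=get_state(); print(s['tool_pos'],s['grip_width'])
c=capture('wrist');save(c,'g6.png'); print([(k,lids(c,k)) for k in ('blue','green')])
print(get_state()['tool_pos'])
E
```

```text
[589.83164701 -40.84042699  57.12881752] 64.75273736181252
[('blue', [(array([591.4, -40.8]), array([39.8, 41.4]), 21.0)]), ('green', [(array([ 571.8, -148.8]), array([39.3, 45.2]), 22.7)])]
[589.72979453 -40.93145258  56.89157591]
```

>>> drive_tool(
  deltas=[
    [[0.065,0.003,0,-0.03,0,0,0],[0.065,0,0,-0.03,0,0,0],[0.065,0,0,-0.012,0,0,0],[0.065,0,0,0,0,0,0],[0.065,0,0,0,0,0,0]],
  ],
)

```text
time_s: 26.15
tool_pos: [592.6, -41.3, -15.6]
ee_rot: [[1.0, -0.0, 0.002], [-0.0, -1.0, -0.0], [0.002, 0.0, -1.0]]
force: [0.5, -0.9, 0.6]
grip_width: 65.1
grasp_force: 0.0
```

>>> drive_tool(
  deltas=[
    [[0.03,0,0,0,0,0,0],[0.03,0,0,0,0,0,0],[0.03,0,0,0,0,0,0],[0.03,0,0,0,0,0,0],[0.03,0,0,0,0,0,0]],
  ],
)

```text
time_s: 26.65
tool_pos: [593.3, -41.4, -14.6]
ee_rot: [[1.0, -0.001, 0.004], [-0.001, -1.0, -0.0], [0.004, 0.0, -1.0]]
force: [-0.9, 0.2, 5.5]
grip_width: 40.7
grasp_force: 40.9
```

>>> drive_tool(
  deltas=[
    [[0.03,0,0,0.02,0,0,0],[0.03,0,0,0.03,0,0,0],[0.03,0,0,0.03,0,0,0],[0.03,0,0,0.03,0,0,0],[0.03,0,0,0,0,0,0]],
  ],
)

```text
time_s: 27.15
tool_pos: [594.5, -41.6, 99.0]
ee_rot: [[1.0, -0.001, 0.009], [-0.001, -1.0, -0.001], [0.009, 0.001, -1.0]]
force: [-0.1, 0.0, -1.5]
grip_width: 41.3
grasp_force: 40.6
```

>>> drive_tool(
  deltas=[
    [[0.03,-0.003,0.038,0,0,0,0],[0.03,-0.003,0.038,0,0,0,0],[0.03,-0.003,0.038,0,0,0,0],[0.03,-0.003,0.038,0,0,0,0],[0.03,-0.003,0.038,0,0,0,0]],
  ],
)

```text
time_s: 27.65
tool_pos: [576.0, 150.0, 91.5]
ee_rot: [[1.0, -0.001, -0.002], [-0.001, -1.0, -0.0], [-0.002, 0.0, -1.0]]
force: [-0.3, -0.2, -1.3]
grip_width: 41.1
grasp_force: 40.8
```

>>> drive_tool(
  deltas=[
    [[0.03,-0.002,0.038,0,0,0,0],[0.03,-0.002,0.038,0,0,0,0],[0.03,-0.002,0.038,0,0,0,0],[0.03,-0.002,0.038,0,0,0,0],[0.03,0,0,0,0,0,0]],
  ],
)

```text
time_s: 28.15
tool_pos: [567.0, 305.1, 91.0]
ee_rot: [[1.0, 0.004, -0.003], [0.004, -1.0, 0.001], [-0.003, -0.001, -1.0]]
force: [-0.6, -0.3, -0.9]
grip_width: 41.0
grasp_force: 40.9
```

>>> drive_tool(
  deltas=[
    [[0.03,0,0,0,0,0,0],[0.03,0,0,0,0,0,0],[0.03,0,0,0,0,0,0],[0.03,0,0,0,0,0,0],[0.03,0,0,0,0,0,0]],
  ],
)

```text
time_s: 28.65
tool_pos: [569.1, 299.9, 93.1]
ee_rot: [[1.0, -0.002, 0.0], [-0.002, -1.0, 0.0], [0.0, -0.0, -1.0]]
force: [0.1, 0.0, -1.4]
grip_width: 41.2
grasp_force: 40.9
```

```bash
python3 - <<'E'
from m import *
s=get_state(); print(s['tool_pos'],s['grip_width'])
c=capture('wrist');save(c,'g7.png'); bays(c)
E
```

```text
[569.12329576 299.94204819  93.12365316] 41.23862414135819
blue [567.9 300.6] [78.8 79.2] 88.6
green [564.9 217.2] [80.6 77.1] 89.6
```

>>> drive_tool(
  deltas=[
    [[0.03,0,0,-0.035,0,0,0],[0.03,0,0,-0.035,0,0,0],[0.03,0,0,-0.02,0,0,0],[0.03,0,0,-0.006,0,0,0],[0.03,0,0,-0.002,0,0,0]],
  ],
)

```text
time_s: 29.2
tool_pos: [568.7, 300.5, -5.1]
ee_rot: [[1.0, -0.001, -0.0], [-0.001, -1.0, -0.0], [-0.0, 0.0, -1.0]]
force: [-0.3, 0.3, -0.7]
grip_width: 41.0
grasp_force: 41.0
```

>>> drive_tool(
  deltas=[
    [[0.03,0,0,-0.001,0,0,0],[0.03,0,0,0,0,0,0],[0.03,0,0,0,0,0,0],[0.03,0,0,0,0,0,0],[0.03,0,0,0,0,0,0]],
  ],
)

```text
time_s: 29.7
tool_pos: [569.0, 300.9, -5.6]
ee_rot: [[1.0, -0.0, 0.001], [-0.0, -1.0, 0.0], [0.001, -0.0, -1.0]]
force: [0.3, -0.2, -0.2]
grip_width: 41.3
grasp_force: 41.0
```

>>> drive_tool(
  deltas=[
    [[0.03,0,0,-0.001,0,0,0],[0.03,0,0,0,0,0,0],[0.048,0,0,0,0,0,0],[0.055,0,0,0.002,0,0,0],[0.06,0,0,0.001,0,0,0]],
  ],
)

```text
time_s: 30.2
tool_pos: [568.9, 300.8, -4.0]
ee_rot: [[1.0, -0.001, 0.0], [-0.001, -1.0, 0.0], [0.0, -0.0, -1.0]]
force: [0.2, 0.7, -0.1]
grip_width: 60.0
grasp_force: 0.0
```

>>> drive_tool(
  deltas=[
    [[0.06,0,0,0.02,0,0,0],[0.06,0,0,0.04,0,0,0],[0.065,0,0,0.04,0,0,0],[0.065,0,-0.041,0,0,0,0],[0.065,0,-0.041,0,0,0,0]],
  ],
)

```text
time_s: 30.7
tool_pos: [569.7, 219.0, 98.4]
ee_rot: [[1.0, 0.002, 0.004], [0.002, -1.0, 0.001], [0.004, -0.001, -1.0]]
force: [-0.8, -0.4, -0.7]
grip_width: 65.0
grasp_force: 0.0
```

>>> drive_tool(
  deltas=[
    [[0.065,0,-0.041,0,0,0,0],[0.065,0,-0.041,0,0,0,0],[0.065,0,-0.041,0,0,0,0],[0.065,0,-0.041,0,0,0,0],[0.065,0,-0.041,0,0,0,0]],
  ],
)

```text
time_s: 31.2
tool_pos: [568.7, 12.1, 96.1]
ee_rot: [[1.0, -0.0, 0.001], [-0.0, -1.0, -0.0], [0.001, 0.0, -1.0]]
force: [0.4, -0.6, 0.6]
grip_width: 65.4
grasp_force: 0.0
```

>>> drive_tool(
  deltas=[
    [[0.065,0,-0.041,0,0,0,0],[0.065,0,-0.041,0,0,0,0],[0.065,0,-0.041,0,0,0,0],[0.065,0,-0.041,0,0,0,0],[0.065,0,0,0,0,0,0]],
  ],
)

```text
time_s: 31.7
tool_pos: [568.3, -155.2, 95.8]
ee_rot: [[1.0, -0.006, -0.0], [-0.006, -1.0, -0.002], [-0.0, 0.002, -1.0]]
force: [0.2, -0.0, -0.4]
grip_width: 65.1
grasp_force: 0.0
```

>>> drive_tool(
  deltas=[
    [[0.065,0,0,-0.03,0,0,0],[0.065,0,0,0,0,0,0],[0.065,0,0,0,0,0,0],[0.065,0,0,0,0,0,0],[0.065,0,0,0,0,0,0]],
  ],
)

```text
time_s: 32.2
tool_pos: [569.6, -150.0, 67.6]
ee_rot: [[1.0, 0.0, 0.002], [0.0, -1.0, -0.001], [0.002, 0.001, -1.0]]
force: [-0.1, 0.4, -0.6]
grip_width: 65.4
grasp_force: 0.0
```

```bash
python3 - <<'E'
from m import *
s=get_state(); print(s['tool_pos'],s['grip_width'])
c=capture('wrist');save(c,'g8.png'); print([(k,lids(c,k)) for k in ('blue','green','red')])
E
```

```text
[ 569.6168753  -149.98149628   67.55354296] 65.38936063765993
[('blue', [(array([ 567.4, -271.3]), array([40.1, 47.1]), 23.7)]), ('green', [(array([ 571.1, -150.9]), array([39. , 40.8]), 20.7)]), ('red', [])]
```

>>> drive_tool(
  deltas=[
    [[0.065,0.003,-0.001,-0.035,0,0,0],[0.065,0,0,-0.035,0,0,0],[0.065,0,0,-0.012,0,0,0],[0.065,0,0,0,0,0,0],[0.065,0,0,0,0,0,0]],
  ],
)

```text
time_s: 32.75
tool_pos: [572.7, -151.5, -14.3]
ee_rot: [[1.0, -0.0, 0.002], [-0.0, -1.0, -0.001], [0.002, 0.001, -1.0]]
force: [0.7, -0.5, 0.8]
grip_width: 64.7
grasp_force: 0.0
```

>>> drive_tool(
  deltas=[
    [[0.03,0,0,0,0,0,0],[0.03,0,0,0,0,0,0],[0.03,0,0,0,0,0,0],[0.03,0,0,0,0,0,0],[0.03,0,0,0,0,0,0]],
  ],
)

```text
time_s: 33.25
tool_pos: [573.4, -151.8, -13.4]
ee_rot: [[1.0, -0.001, 0.004], [-0.001, -1.0, -0.001], [0.004, 0.001, -1.0]]
force: [-0.5, 0.6, 6.8]
grip_width: 40.8
grasp_force: 40.9
```

>>> drive_tool(
  deltas=[
    [[0.03,0,0,0.02,0,0,0],[0.03,0,0,0.03,0,0,0],[0.03,0,0,0.03,0,0,0],[0.03,0,0,0.03,0,0,0],[0.03,0,0,0,0,0,0]],
  ],
)

```text
time_s: 33.75
tool_pos: [574.5, -152.1, 100.3]
ee_rot: [[1.0, -0.001, 0.009], [-0.0, -1.0, -0.003], [0.009, 0.003, -1.0]]
force: [-0.3, -0.4, -0.5]
grip_width: 40.8
grasp_force: 40.6
```

>>> drive_tool(
  deltas=[
    [[0.03,-0.001,0.037,0,0,0,0],[0.03,-0.001,0.037,0,0,0,0],[0.03,-0.001,0.037,0,0,0,0],[0.03,-0.001,0.037,0,0,0,0],[0.03,-0.001,0.037,0,0,0,0]],
  ],
)

```text
time_s: 34.25
tool_pos: [566.1, 35.1, 92.7]
ee_rot: [[1.0, -0.001, -0.001], [-0.001, -1.0, 0.0], [-0.001, -0.0, -1.0]]
force: [-0.3, 0.3, -1.0]
grip_width: 41.1
grasp_force: 40.8
```

>>> drive_tool(
  deltas=[
    [[0.03,-0.001,0.037,0,0,0,0],[0.03,0,0.037,0,0,0,0],[0.03,0,0.037,0,0,0,0],[0.03,0,0.037,0,0,0,0],[0.03,0,0.035,0,0,0,0]],
  ],
)

```text
time_s: 34.75
tool_pos: [565.1, 218.2, 92.7]
ee_rot: [[1.0, -0.0, -0.001], [-0.0, -1.0, -0.0], [-0.001, 0.0, -1.0]]
force: [0.9, -0.9, -1.5]
grip_width: 41.2
grasp_force: 40.8
```

>>> drive_tool(
  deltas=[
    [[0.03,0,0,0,0,0,0],[0.03,0,0,0,0,0,0],[0.03,0,0,0,0,0,0],[0.03,0,0,0,0,0,0],[0.03,0,0,0,0,0,0]],
  ],
)

```text
time_s: 35.25
tool_pos: [566.0, 215.7, 93.9]
ee_rot: [[1.0, -0.002, 0.0], [-0.002, -1.0, -0.0], [0.0, 0.0, -1.0]]
force: [0.4, 0.1, -0.7]
grip_width: 41.3
grasp_force: 40.9
```

```bash
python3 - <<'E'
from m import *
s=get_state(); print(s['tool_pos'],s['grip_width'])
c=capture('wrist');save(c,'g9.png'); bays(c)
E
```

```text
[566.03624764 215.66021011  93.94242408] 41.345296665698875
blue [567.5 300.5] [80.8 79.8] 88.7
green [484.9 215.4] [90.1 93.7] 59.6
green [567.6 217. ] [77.3 75. ] 89.3
```

>>> drive_tool(
  deltas=[
    [[0.03,0.001,0.001,-0.035,0,0,0],[0.03,0,0,-0.035,0,0,0],[0.03,0,0,-0.02,0,0,0],[0.03,0,0,-0.006,0,0,0],[0.03,0,0,-0.002,0,0,0]],
  ],
)

```text
time_s: 35.8
tool_pos: [566.8, 217.3, -4.0]
ee_rot: [[1.0, -0.001, -0.0], [-0.001, -1.0, -0.0], [-0.0, 0.0, -1.0]]
force: [0.4, -0.5, -0.7]
grip_width: 40.7
grasp_force: 41.1
```

>>> drive_tool(
  deltas=[
    [[0.03,0,0,-0.001,0,0,0],[0.03,0,0,0,0,0,0],[0.03,0,0,0,0,0,0],[0.03,0,0,0,0,0,0],[0.03,0,0,0,0,0,0]],
  ],
)

```text
time_s: 36.3
tool_pos: [567.3, 217.8, -4.3]
ee_rot: [[1.0, -0.001, 0.001], [-0.001, -1.0, 0.0], [0.001, -0.0, -1.0]]
force: [0.2, -0.1, 1.2]
grip_width: 40.8
grasp_force: 41.1
```

Just touching. Release, rise and move clear, then check all four.

>>> drive_tool(
  deltas=[
    [[0.048,0,0,0,0,0,0],[0.055,0,0,0.002,0,0,0],[0.06,0,0,0.001,0,0,0],[0.06,0,0,0.02,0,0,0],[0.06,0,0,0.04,0,0,0]],
  ],
)

```text
time_s: 36.8
tool_pos: [564.3, 216.9, 54.3]
ee_rot: [[1.0, -0.001, -0.008], [-0.001, -1.0, -0.002], [-0.008, 0.002, -1.0]]
force: [0.3, 0.9, -0.1]
grip_width: 59.9
grasp_force: 0.0
```

>>> drive_tool(
  deltas=[
    [[0.06,0,0,0.045,0,0,0],[0.06,-0.02,-0.04,0.02,0,0,0],[0.06,-0.02,-0.04,0.02,0,0,0],[0.06,-0.02,-0.04,0.02,0,0,0],[0.06,-0.02,-0.04,0.02,0,0,0]],
  ],
)

```text
time_s: 37.3
tool_pos: [485.8, 56.5, 184.0]
ee_rot: [[1.0, 0.0, 0.001], [0.0, -1.0, -0.0], [0.001, 0.0, -1.0]]
force: [1.6, -0.2, -0.1]
grip_width: 60.1
grasp_force: 0.0
```

>>> drive_tool(
  deltas=[
    [[0.06,-0.02,-0.04,0,0,0,0],[0.06,-0.02,-0.04,0,0,0,0],[0.06,0,0,0,0,0,0],[0.06,0,0,0,0,0,0],[0.06,0,0,0,0,0,0]],
  ],
)

```text
time_s: 37.8
tool_pos: [447.1, -21.7, 183.0]
ee_rot: [[1.0, 0.0, 0.0], [0.0, -1.0, 0.0], [0.0, -0.0, -1.0]]
force: [-0.2, 0.0, -0.8]
grip_width: 60.4
grasp_force: 0.0
```

```bash
python3 - <<'E'
from m import *
print(get_state()['tool_pos'])
T=capture('top');S=capture('scene');save(T,'t10.png');save(S,'s10.png')
hv=cv2.cvtColor(T['pixels'],cv2.COLOR_RGB2HSV)
bay={'red':(478.5,216.6),'yellow':(480.1,300.8),'blue':(563.8,298.5),'green':(562.5,214.8)}
for k,b in bay.items():
    u,v=px(T,[*b,60])[0].astype(int); g=hv[v-15:v+15,u-15:u+15,2]
    ys,xs=np.where(g<60); m=(u-15+xs.mean(),v-15+ys.mean()); print(k,len(xs),ray(T,m,58)[0][:2]-b)
print([(k,lids(T,k)) for k in('red','blue')])
a=cv2.resize(T['pixels'][180:320,110:250,::-1],(400,400),interpolation=cv2.INTER_CUBIC)
b=cv2.resize(S['pixels'][130:270,340:480,::-1],(400,400),interpolation=cv2.INTER_CUBIC)
cv2.imwrite('pics/final.png',np.hstack([a,b]))
E
```

```text
[447.10167178 -21.68305937 183.04383045]
red 58 [1.4696478  1.09728641]
yellow 67 [-0.69529791 -1.5805821 ]
blue 107 [-6.51516568 -6.00621787]
green 96 [-6.50196451 -4.56131539]
[('red', []), ('blue', [(array([ 562.5, -275.2]), array([38.1, 39.9]), 20.6)])]
```

View pics/final.png

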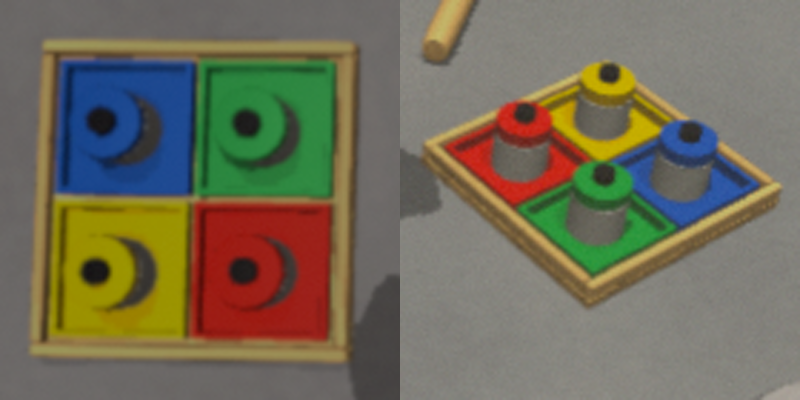

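All four tins stand upright in their own bays, near the centres. The blue pot measures where it started and nothing came near the red one. Handing in.

```bash
python3 -c "
from plant import *
print(finish_job())"
```

```text
the job is handed in; nothing more can be done
None
```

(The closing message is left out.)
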